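# Load a filter cartridge and snap its cover shut

### The arm

A 6-joint arm with a two-finger parallel gripper is mounted at the origin on the work surface. World frame = base frame: x ahead of the robot, y to its left, z up, the work surface at z = 0. Lengths are in m, angles in rad, forces in N, time in s.
With the tool pointing down it reaches from about 0.375 to 0.9 m from the base axis. Payload 3.1 kg.
Tool frame: the origin (TCP) lies between the finger pads; the fingertips stand 11 mm ahead of it and the grasp point (between the pads) lies 8 mm behind it; z points along the fingers, y is the direction in which the jaws open and shut (so a half turn about z gives the same grasp; the last joint's range is limited). The gripper opens to 85 mm and grips with 20 to 120 N. Pads are 22 mm wide; open, the fingers measure 114 mm over their backs; the gripper's body (76 mm by 85 mm) begins 54 mm behind the grasp point. The pads swing forward as they close: fully open they stand 13 mm farther back than shut.
Start: joints at [-1.286, 0.527, 1.433, -0, 1.181, -0.178], TCP at [0.279, -0.559, 0.242] pointing down, gripper open.
Joint ranges: [-3.08, 3.08], [-0.75, 2.2], [0.22, 2.44], [-1.43, 4.57], [0, 2.65], [-2.85, 2.85]. Speed limits (rad/s): [2.79, 2.79, 3.14, 3.14, 3.14, 3.14].

### API

Orientations are given as a unit quaternion [x, y, z, w].
In Python, from station import manip gives the robot as it stands.
- The arm moves only by the tool move_arm, never from a script. Its argument "deltas" is a list of rows, each a list of 5 numbers: the shift along the tool's x, y, z in units of 40 cm (1.0 is 40 cm), then the turn about the tool's z in units of 0.5 rad (1.0 is 0.5 rad), then the opening in per cent of the stroke, from 0 (shut) to 100 (fully open). In form: [[x, y, z, twist, grip], ...]. A call has exactly 8 rows; each row is the pose to reach, as a shift and turn from the pose commanded when the call began, along the tool's axes at that moment; what a row does not reach only later rows make up. A row lasts 1/12 s, in which the tool goes at most 41.7 mm and 7.16 degrees, less where a joint would pass 70% of its speed; a pose out of reach is approached as far as the arm can. A call with a number of a shift or a turn outside -1 to 1 is refused whole. A call with a gripper value outside its range is refused whole. The fingers move at their own pace and stop on an object; "force" is the grip in N (left out, the last holds). Time passes only in rows, so rows that repeat a pose let the fingers close, or fill a call up. It gives the time, the measured TCP pose, the force and the opening at its end, in the units of the state.
- manip.sense(): the state, without advancing time (a new reading comes with each control period).
- manip.snapshot(name): name is "scene" or "top"; returns (picture, depth): 480x640x3 uint8, red, green, blue; 480x640 float32, m along the optical axis (not along the pixel's ray), 0 where there is no reading.
- manip.get_calibration(name): a dict with "vfov" (degrees; the focal length in pixels is half the picture's height over the tangent of half this angle, whatever the lens; pixels are square), "cx", "cy" (the principal point, pixels), "D" ([k1, k2, p1, p2, k3] as OpenCV has them; the pictures are not rectified), "pose" (4x4, takes a point from camera to world coordinates). Camera axes: x right, y down, z forward; pixel columns grow to the right and rows downward; lengths in m; the calibration is good to about 2 mm. A picture is of the moment at which its call begins. get_calibration takes no time and is no camera call.
- manip.sign_off(): hands the job in, once; it reports no verdict.
The state is a dict: "t": time; "q": joint angles; "qd": joint speeds; "tau": joint torques, N m; "tcp_pos": TCP position; "tool_rot": TCP orientation; "force": force on the tool from outside, world axes, zero at the start; "ft_torque": the same for the moment, N m; "finger_gap": opening from 0.0 (shut) to 1.0 (fully open).
Only numpy, scipy, OpenCV 4.12 (cv2) and the standard library are available. Lean on these libraries where they do the work, as an engineer would, in place of code of your own. Each camera call takes 0.05 s, during which the arm holds its last target.

### The job

Build up the filter cartridge: lay the perforated steel support disc flat and centred on the holder's round pedestal, then the smaller white filter disc flat and centred on top of it. Then put the spouted cover over the stack and press it straight down past the spring clips until it snaps fully home on the flange, and keep pressing: finish with the gripper still on the cover, pushing it firmly down, not letting go. Leave the bottle, the test cassette and the scissors alone.

Things in the scene. Friction and masses are not known exactly. Their poses are not given: they have to be found in the camera images.
- holder: White plastic filter holder screwed to the bench, cannot move. Round flange, diameter 112 mm, 12 mm high; in its middle a round pedestal, diameter 50 mm, flat top 24 mm above the flange (36 mm above the bench), edge bevelled 1.5 mm; four upright spring clips around the pedestal. Origin: centre of the underside, on the bench; z up along the axis.
- pedestal_top (a point): Centre of the pedestal's flat top, 36 mm above the bench: the support disc's underside belongs here.
- flange (a point): Point on the holder's axis at the flange's top, 12 mm above the bench; the cover's rim lands at this height. Clips: every 90 degrees from the holder's own +x, 18 mm tall above the flange, rounded noses pointing inward 31.5 mm from the axis and 12.6 mm above the flange, backs 43 mm from the axis; each yields outward up to 6 mm on a spring.
- support_disc: Bright steel disc with a pattern of dark holes, diameter 48 mm, 6 mm thick, about 60 g, lying flat on the bench. Origin: centre of its underside; z is its axis.
- filter_disc: Plain white sintered disc, diameter 36 mm, 6 mm thick, about 25 g, lying flat on the bench. Origin: centre of its underside; z is its axis. On the stack its underside is 42 mm above the bench.
- cover: White plastic cup, mouth down on the bench, round, about 70 g, 70 mm high: skirt outer diameter 62, inner 56 mm, flat top 42 mm above the rim (cavity 38 mm deep); on top a solid upright spout to hold it by, diameter 26 mm, 28 mm tall. Near the rim a bead: slopes out to diameter 68 mm from 0 to 4 mm up, back in from 8 to 11 mm. Origin: centre of the rim; z up the axis.
- spout_top (a point): Centre of the top face of the cover's spout, 70 mm above its rim. Snap: the bead meets the clips with the rim about 17 mm above the flange; resistance climbs to 10 to 16 N at about 13 mm, drops suddenly to some 3 N by 11 mm, and from 6 mm down the clips close over the bead and pull the cover down; it is home when the rim lands on the flange.
- reagent_bottle: Bystander: small closed bottle, diameter 38 mm, 75 mm high. Leave alone. Origin: centre of its underside.
- test_cassette: Bystander: flat white plastic test cassette 22 x 72 x 6 mm, lying on the bench beyond the holder. Leave alone. Origin: centre of its underside.
- scissors: Bystander: scissors with blue handles, about 180 mm long, lying flat on the bench on the left near the robot. Leave alone. Origin: at the pivot, on the bench.
There are look-alikes about, which are no part of the job. What is shaped like the support_disc but brown or yellow is not meant. What is shaped like the holder but black or yellow is not meant.

How it is judged:
On the way, in this order (a step that is already met when the one before it is completed fails the run):
1. the support disc lies flat and centred on the pedestal, released (horizontal distance between support_disc and pedestal_top below 0.0045 m and z of support_disc in the frame of pedestal_top between -0.002 and 0.002 m and angle between support_disc's own z axis and vertical below 0.1 rad and contact force between support_disc and the fingers below 0.1 N), for 0.2 s.
2. the filter disc lies flat and centred on the support disc, released (horizontal distance between filter_disc and pedestal_top below 0.0065 m and z of filter_disc in the frame of pedestal_top between 0.004 and 0.008 m and angle between filter_disc's own z axis and vertical below 0.1 rad and contact force between filter_disc and the fingers below 0.1 N), for 0.2 s.
3. the cover is snapped home on the flange (horizontal distance between cover and flange below 0.003 m and z of cover in the frame of flange below 0.002 m and angle between cover's own z axis and vertical below 0.06 rad), for 0.1 s.
At the end, for the whole second after the job is handed in: Cover upright, rim on the flange within 2 mm, centred within 3 mm, and for the last second still touched by the fingers and pressed onto the holder with over 5 N; support disc on the pedestal, centred within 4.5 mm; filter disc on top of it, within 6.5 mm (all of step 3 and contact force between cover and holder above 5 N and contact force between cover and the fingers above 2 N and horizontal distance between support_disc and pedestal_top below 0.0045 m and z of support_disc in the frame of pedestal_top below 0.002 m and horizontal distance between filter_disc and pedestal_top below 0.0065 m and z of filter_disc in the frame of pedestal_top between 0.004 and 0.008 m); the arm keeps its last pose, push and grip.
It fails at once if a bystander is disturbed (moved more than 15 mm or the bottle tipped) (distance of any of reagent_bottle, test_cassette, scissors from where it was at the start of the episode above 0.015 m or angle between reagent_bottle's own z axis and vertical above 0.4 rad).
It also fails if it takes over 61 s, if anything falls off the work surface, if the arm or the gripper's body presses on something with over 40 N, if the wrist force passes 120 N, or if a joint passes its speed limit or range.

## Working session

There is one attempt and no reset: what is moved stays moved. The work goes in short steps, Python scripts to look and compute and a tool call to move; the robot and the scene stay as the last step left them, time stands still between calls to the robot, and variables do not carry over. Pictures are saved under pics/ and viewed, and the job is handed in when it is done.

Besides the shell and the picture viewer there is one more tool, called after ">>>" by a JSON object that holds its "method" and its "body", one argument or row to a line. move_arm: Moves the arm, as the interface text tells. Its arguments: {"type":"object","properties":{"deltas":{"type":"array","items":{"type":"array","items":{"type":"number"}}},"force":{"type":"number"}},"required":["deltas"]}

```bash
ls; mkdir -p pics; python3 - <<'E'
from station import manip
import cv2,numpy as np
print(manip.sense())
for n in("scene","top"):
    p,d=manip.snapshot(n); c=manip.get_calibration(n); print(n,c)
    cv2.imwrite(f"pics/{n}0.png",p[:,:,::-1]); np.save(f"pics/{n}0_d.npy",d)
E
```

```text
pics
{'t': 0.0, 'q': array([-1.28648755e+00,  5.28468826e-01,  1.43390339e+00,  2.52508718e-06,
        1.18141742e+00, -1.78494214e-01]), 'qd': array([-0.00175322, -0.00010682, -0.00240162, -0.00071722,  0.00165408,
        0.00037935]), 'tau': array([-2.44563225e-04, -4.42347157e+01, -1.78030103e+01, -2.47336320e-04,
        8.34494946e-03, -1.45635721e-05]), 'tcp_pos': array([ 0.27886748, -0.55855694,  0.24133163]), 'tool_rot': array([ 9.73345452e-01,  2.29341282e-01, -5.69250470e-05, -1.09701302e-03]), 'force': array([ 0.01862901,  0.3531092 , -0.52466688]), 'ft_torque': array([-0.01378171,  0.03647198,  0.00755601]), 'finger_gap': 1.0014622236690234}
scene {'vfov': 56.24374357976498, 'cx': 316.73201344734133, 'cy': 230.30594877886523, 'D': array([-0.11369871,  0.        ,  0.        ,  0.        ,  0.        ]), 'pose': array([[-0.69104516,  0.43233821, -0.57925836,  1.021404  ],
       [ 0.7227086 ,  0.39975151, -0.56381824,  0.51556844],
       [-0.01220076, -0.80825887, -0.58870089,  0.5889509 ],
       [ 0.        ,  0.        ,  0.        ,  1.        ]])}
top {'vfov': 54.13666931276395, 'cx': 316.2033351854277, 'cy': 238.14858572997142, 'D': array([0.0405758, 0.       , 0.       , 0.       , 0.       ]), 'pose': array([[-0.02666148, -0.97468961,  0.22196696,  0.32344883],
       [-0.99964362,  0.02629295, -0.00461561,  0.05524286],
       [-0.00133738, -0.22201091, -0.97504326,  0.90171097],
       [ 0.        ,  0.        ,  0.        ,  1.        ]])}
```

View pics/scene0.png

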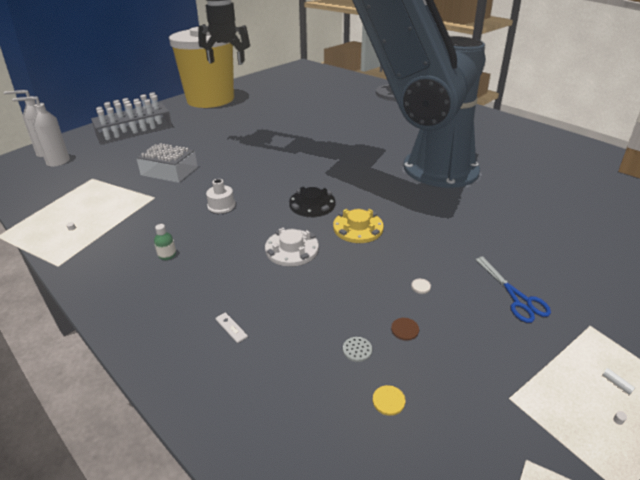

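View pics/top0.png

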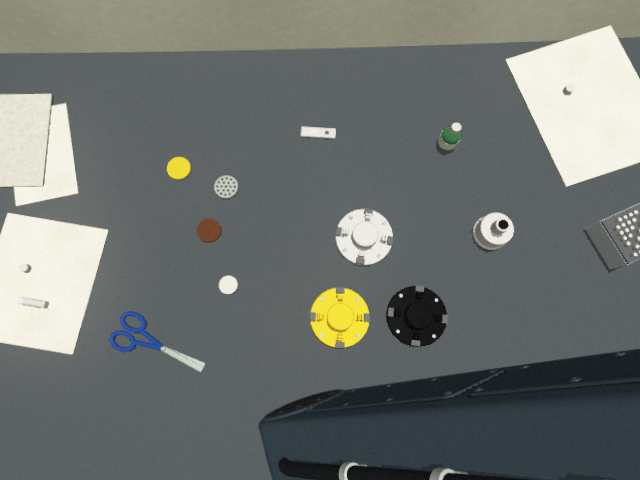

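The top view holds several look-alikes:
- **Disc-shaped:** steel with holes (226,187), yellow (178,168) and brown (208,230). Only the first fits the support disc.
- **Holders:** white (365,237), yellow (340,317) and black (417,316). White is the one meant.
- **Single items:** filter disc at (228,285), cover at (494,231).

I'll confirm these in enlarged crops.

```bash
python3 - <<'E'
import cv2,numpy as np
p=cv2.imread("pics/top0.png")
def crop(u,v,s=36,k=8): 
    return cv2.resize(p[v-s:v+s,u-s:u+s],None,fx=300/(2*s),fy=300/(2*s),interpolation=cv2.INTER_CUBIC)
a=np.hstack([crop(226,187),crop(365,237)]);b=np.hstack([crop(228,285),crop(494,231)])
cv2.imwrite("pics/crops0.png",np.vstack([a,b]))
E
```

```text
(no output)
```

View pics/crops0.png

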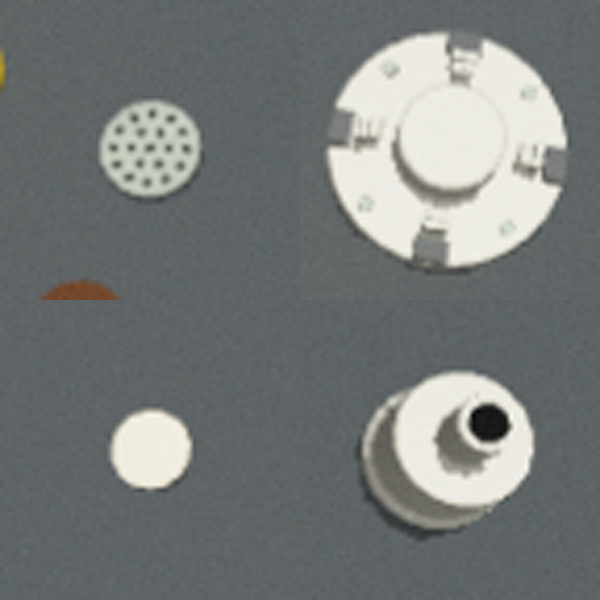

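Crops confirmed: steel perforated disc, white holder with four clips, plain white disc, cover with its spout. Next I'll measure, projecting contours onto known-height planes from both cameras.

```bash
cat > h.py <<'E'
import cv2,numpy as np
from station import manip
def cal(n):
    c=manip.get_calibration(n); f=240/np.tan(np.radians(c["vfov"]/2))
    return np.array([[f,0,c["cx"]],[0,f,c["cy"]],[0,0,1]]),c["D"],c["pose"]
def toplane(n,uv,z):
    K,D,P=cal(n); uv=np.asarray(uv,float).reshape(-1,1,2)
    r=cv2.undistortPoints(uv,K,D).reshape(-1,2)
    d=np.c_[r,np.ones(len(r))]@P[:3,:3].T; o=P[:3,3]
    return (o+d*((z-o[2])/d[:,2])[:,None])[:,:2]
def proj(n,pts):
    K,D,P=cal(n); R=P[:3,:3].T; t=-R@P[:3,3]
    return cv2.projectPoints(np.asarray(pts,float).reshape(-1,1,3),cv2.Rodrigues(R)[0],t,K,D)[0].reshape(-1,2)
def circ(xy):
    A=np.c_[2*xy,np.ones(len(xy))]; s=np.linalg.lstsq(A,(xy**2).sum(1),rcond=None)[0]
    r=np.sqrt(s[2]+s[0]**2+s[1]**2); return s[:2],r
def blob(img,seed,thr,s=40,k=8):
    "sub-pixel contour of bright blob around the seed, enlarged crop"
    u,v=seed; g=cv2.cvtColor(img,cv2.COLOR_BGR2GRAY)[v-s:v+s,u-s:u+s]
    g=cv2.resize(g,None,fx=k,fy=k,interpolation=cv2.INTER_CUBIC)
    m=(g>thr).astype(np.uint8)
    cs=cv2.findContours(m,cv2.RETR_EXTERNAL,cv2.CHAIN_APPROX_NONE)[0]
    c=max((c for c in cs if cv2.pointPolygonTest(c,(s*k,s*k),True)>-5*k),key=cv2.contourArea).reshape(-1,2)
    return (c+.5)/k-.5+np.array([u-s,v-s])
E
python3 - <<'E'
from h import *
for n,items in (("top",dict(sup=((226,187),150,6,25),fil=((228,285),160,6,25),hol=((365,237),170,12,40))),
  ("scene",dict(sup=((357,348),120,6,25),fil=((421,286),150,6,20)))):
    im=cv2.imread(f"pics/{n}0.png")
    for k,(s,t,z,w) in items.items():
        c=blob(im,s,t,w); h=cv2.convexHull(c.astype(np.float32)).reshape(-1,2)
        for zz in (z/1000,):
            xy=toplane(n,h,zz); ce,r=circ(xy); print(n,k,ce.round(4),"diam",(2*r*1000).round(1), "px",c.min(0),c.max(0))
d=np.load("pics/top0_d.npy")
K,D,P=cal("top")
for u,v in((226,187),(228,285),(365,237),(503,225),(485,240),(345,260)):
    xy=cv2.undistortPoints(np.array([[[u,v]]],float),K,D)[0,0]
    print((u,v),(P[:3,:3]@(np.r_[xy,1]*d[v,u])+P[:3,3]).round(4))
E
python3 - <<'E'
import cv2,numpy as np
p=cv2.imread("pics/top0.png");q=cv2.imread("pics/scene0.png")
a=cv2.resize(p[195:275,325:405],(560,560),interpolation=cv2.INTER_CUBIC)
cv2.imwrite("pics/hol0.png",a)
b=cv2.resize(p[200:260,460:530],(700,600),interpolation=cv2.INTER_CUBIC)
cv2.imwrite("pics/cov0.png",b)
E
```

```text
top sup [0.6392 0.2297] diam 47.7 px [213.6875 174.8125] [237.3125 197.3125]
top fil [0.4415 0.2224] diam 36.5 px [218.3125 274.9375] [237.3125 293.6875]
top hol [ 0.5278 -0.0417] diam 111.3 px [335.3125 208.6875] [392.3125 264.3125]
scene sup [0.6384 0.2303] diam 49.9 px [342.0625 335.9375] [371.6875 360.5625]
scene fil [0.4411 0.2236] diam 38.1 px [411.1875 278.0625] [430.3125 292.3125]
(226, 187) [0.6378 0.229  0.0045]
(228, 285) [0.4402 0.2219 0.0057]
(365, 237) [ 0.52   -0.041   0.0373]
(503, 225) [ 0.528  -0.2881  0.0705]
(485, 240) [ 0.5077 -0.2645  0.0391]
(345, 260) [ 0.4839 -0.0041 -0.002 ]
```

View pics/hol0.png

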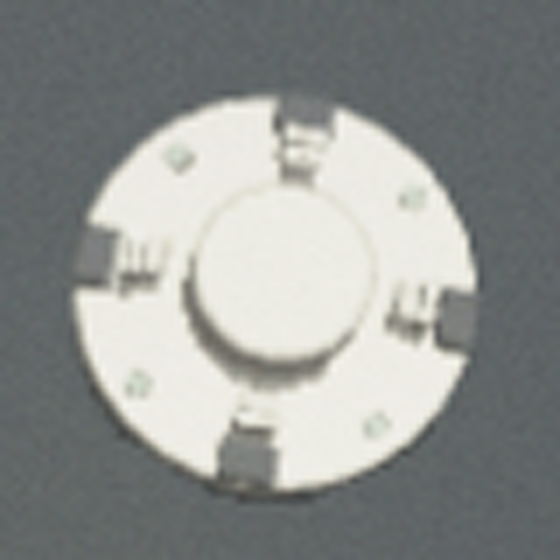

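View pics/cov0.png

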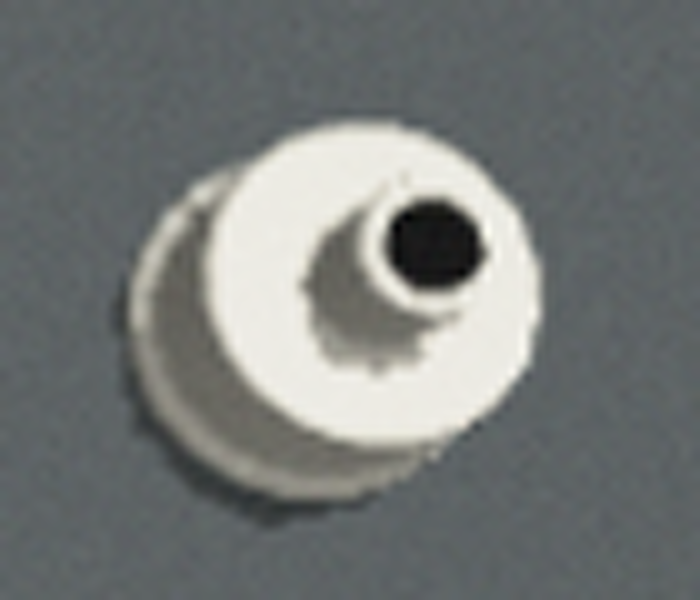

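```bash
python3 - <<'E'
from h import *
im=cv2.imread("pics/top0.png")
print("ped",toplane("top",[[365.15,233.3]],.036))
print("cov top",toplane("top",[[496.95,227.85]],.042),"spout",toplane("top",[[503.1,224.0]],.070))
# flange circle with only the upper-right half of contour (wall visible at the lower left)
c=blob(im,(365,237),170,40); h=cv2.convexHull(c.astype(np.float32)).reshape(-1,2)
xy=toplane("top",h,.012); print(circ(xy[(h@np.array([1,-1]))>(365-237)]))
# overlay of predicted circles
def ring(x,y,z,r): 
    t=np.linspace(0,2*np.pi,60); return proj("top",np.c_[x+r*np.cos(t),y+r*np.sin(t),0*t+z])
k=7
def draw(u0,v0,w,rings,name):
    a=cv2.resize(im[v0:v0+w,u0:u0+w],None,fx=k,fy=k,interpolation=cv2.INTER_CUBIC)
    for r in rings: cv2.polylines(a,[np.round((r-[u0,v0]+.5)*k-.5).astype(int)],True,(0,0,255),1)
    return a
P=toplane("top",[[365.15,233.3]],.036)[0]; C=toplane("top",[[496.95,227.85]],.042)[0]
a=draw(325,195,80,[ring(*P,.036,.0235),ring(*P,.012,.056)],"a")
b=draw(455,190,80,[ring(*C,.042,.031),ring(*C,.07,.013),ring(*C,.0,.031)],"b")
cv2.imwrite("pics/ov0.png",cv2.resize(np.hstack([a,b]),(800,400)))
R=np.array([[.895,.446],[.446,-.895]])
t=manip.sense()["tcp_pos"][:2]
print(R@(np.array([.6388,.230])-t)/.4)
E
```

```text
ped [[ 0.52744102 -0.04177113]]
cov top [[ 0.52981674 -0.28806417]] spout [[ 0.52997764 -0.28870739]]
(array([ 0.52789829, -0.04164501]), np.float64(0.0556291863585287))
[ 1.68466557 -1.36326203]
```

View pics/ov0.png

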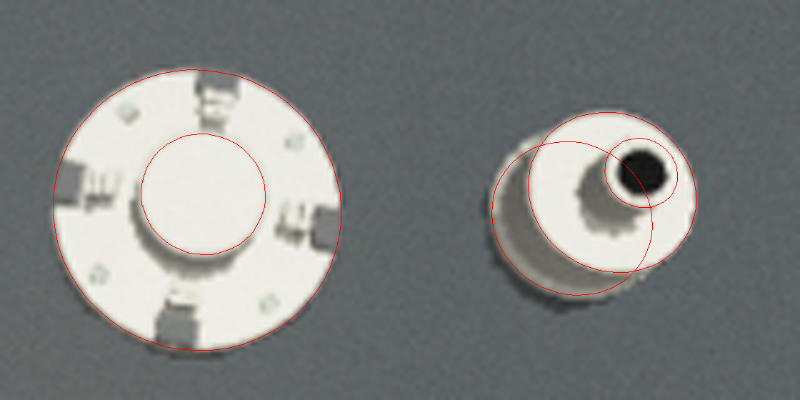

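Overlays fit flange, pedestal and cover well.

| Item | Position (m) |
|---|---|
| Holder | (0.5277, -0.0417) |
| Cover | (0.5299, -0.2885) |
| Support disc | (0.639, 0.230) |
| Filter disc | (0.441, 0.223) |

Moving toward the support disc.

>>> {"method": "move_arm", "body": {
  "deltas": [
    [0.64, -0.52, 0, 0, 70],
    [0.64, -0.52, 0, 0, 70],
    [0.64, -0.52, 0, 0, 70],
    [0.64, -0.52, 0, 0, 70],
    [0.64, -0.52, 0, 0, 70],
    [0.64, -0.52, 0, 0, 70],
    [0.64, -0.52, 0, 0, 70],
    [0.64, -0.52, 0, 0, 70]
  ],
  "force": 30
}}

```text
t: 0.77
tcp_pos: [0.4154, -0.2563, 0.2421]
tool_rot: [0.973, 0.229, -0.0, -0.001]
force: [0.6, -1.2, 0.5]
finger_gap: 0.7
```

>>> {"method": "move_arm", "body": {
  "deltas": [
    [0.64, -0.52, 0.1, 0, 70],
    [0.64, -0.52, 0.1, 0, 70],
    [0.64, -0.52, 0.1, 0, 70],
    [0.64, -0.52, 0.1, 0, 70],
    [0.64, -0.52, 0.1, 0, 70],
    [0.64, -0.52, 0.1, 0, 70],
    [0.64, -0.52, 0.1, 0, 70],
    [0.64, -0.52, 0.1, 0, 70]
  ]
}}

```text
t: 1.43
tcp_pos: [0.5517, 0.0438, 0.2017]
tool_rot: [0.973, 0.23, -0.0, -0.0]
force: [0.7, -0.3, 0.4]
finger_gap: 0.701
```

>>> {"method": "move_arm", "body": {
  "deltas": [
    [0.4, -0.32, 0.2, 0, 70],
    [0.4, -0.32, 0.2, 0, 70],
    [0.4, -0.32, 0.2, 0, 70],
    [0.4, -0.32, 0.2, 0, 70],
    [0.4, -0.32, 0.2, 0, 70],
    [0.4, -0.32, 0.2, 0, 70],
    [0.4, -0.32, 0.2, 0, 70],
    [0.4, -0.32, 0.2, 0, 70]
  ]
}}

```text
t: 2.1
tcp_pos: [0.6366, 0.2275, 0.1214]
tool_rot: [0.973, 0.23, -0.001, 0.0]
force: [0.7, 0.7, 0.3]
finger_gap: 0.702
```

```bash
cat >> h.py <<'E'
def to(x,y,z):
    "deltas to reach world xyz from measured pose, in tool units"
    from scipy.spatial.transform import Rotation as Ro
    s=manip.sense(); M=Ro.from_quat(s["tool_rot"]).as_matrix()
    print("t",round(s["t"],2),"tcp",s["tcp_pos"].round(4),"F",s["force"].round(1),"gap",round(s["finger_gap"],3),"yawx",np.degrees(np.arctan2(M[1,0],M[0,0])).round(2),"zaxis",M[:,2].round(4))
    print("delta",(M.T@(np.array([x,y,z])-s["tcp_pos"])/.4).round(4))
E
python3 -c "
from h import *
to(.639,.2298,.04)"
```

```text
t 2.1 tcp [0.6366 0.2275 0.1214] F [0.7 0.7 0.3] gap 0.702 yawx 26.6 zaxis [-0.0023 -0.0011 -1.    ]
delta [ 0.0085 -0.0024  0.2035]
```

>>> {"method": "move_arm", "body": {
  "deltas": [
    [0.008, -0.002, 0.1, 0, 70],
    [0.008, -0.002, 0.2, 0, 70],
    [0.008, -0.002, 0.21, 0, 70],
    [0.008, -0.002, 0.22, 0, 70],
    [0.008, -0.002, 0.23, 0, 70],
    [0.008, -0.002, 0.235, 0, 70],
    [0.008, -0.002, 0.235, 0, 70],
    [0.008, -0.002, 0.235, 0, 70]
  ]
}}

```text
t: 2.77
tcp_pos: [0.6413, 0.2298, 0.0306]
tool_rot: [0.973, 0.229, 0.002, 0.0]
force: [0.3, -0.0, 0.4]
finger_gap: 0.702
```

```bash
python3 - <<'E'
from h import *
to(.639,.2298,.014)
p,d=manip.snapshot("scene"); q,_=manip.snapshot("top")
a=cv2.resize(p[280:400,290:440,::-1],(600,480),interpolation=cv2.INTER_CUBIC)
cv2.imwrite("pics/s1.png",a); cv2.imwrite("pics/t1.png",cv2.resize(q[130:250,160:310,::-1],(600,480)))
E
```

```text
t 2.77 tcp [0.6413 0.2298 0.0306] F [ 0.3 -0.   0.4] gap 0.702 yawx 26.5 zaxis [ 3.6e-03  6.0e-04 -1.0e+00]
delta [-0.0053 -0.0027  0.0414]
```

View pics/s1.png

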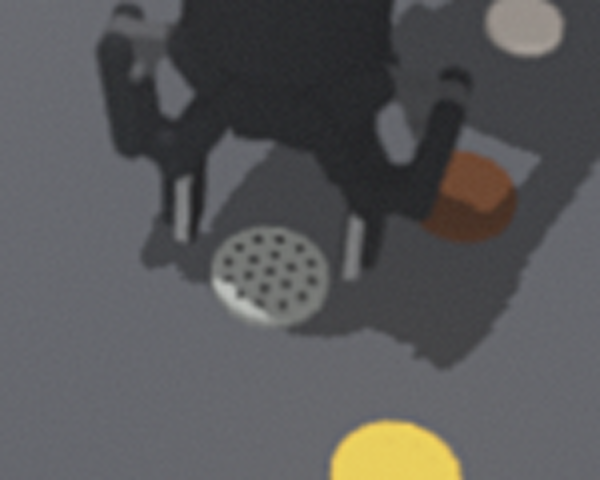

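View pics/t1.png

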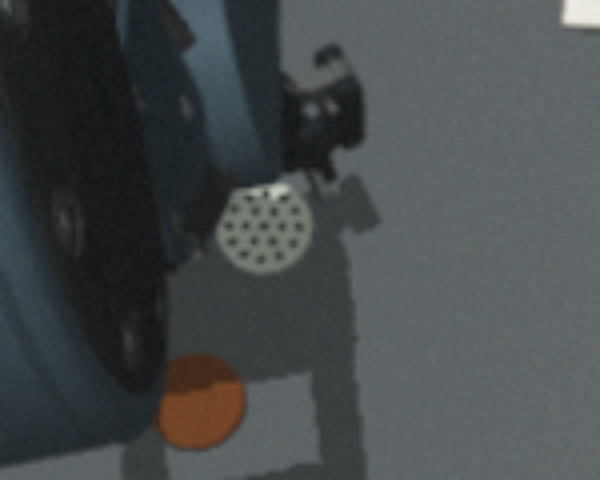

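```bash
python3 - <<'E'
from h import *
L=np.array([[336.2,339.8],[378.1,349.8]])
for z in (.01,.015,.02,.025,.03):
    xy=toplane("scene",L,z); print(z,xy.round(4).tolist(),xy.mean(0).round(4),np.linalg.norm(xy[0]-xy[1]).round(4), toplane("top",[[241,177.5]],z).round(4))
q,_=manip.snapshot("top"); p,_=manip.snapshot("scene")
cv2.imwrite("pics/top2.png",q[:,:,::-1]); 
to(.639,.2298,.014)
E
```

```text
0.01 [[0.6515, 0.1965], [0.6211, 0.26]] [0.6363 0.2283] 0.0704 [[0.6551 0.1983]]
0.015 [[0.6547, 0.1993], [0.6246, 0.2622]] [0.6396 0.2307] 0.0698 [[0.6532 0.1975]]
0.02 [[0.6579, 0.202], [0.628, 0.2644]] [0.643  0.2332] 0.0692 [[0.6513 0.1967]]
0.025 [[0.6611, 0.2048], [0.6315, 0.2666]] [0.6463 0.2357] 0.0686 [[0.6495 0.1959]]
0.03 [[0.6643, 0.2075], [0.635, 0.2688]] [0.6496 0.2382] 0.068 [[0.6476 0.1951]]
t 2.97 tcp [0.6405 0.2299 0.0294] F [ 0.5 -0.2 -0.2] gap 0.704 yawx 26.53 zaxis [ 1.6e-03  3.0e-04 -1.0e+00]
delta [-0.0035 -0.0014  0.0384]
```

>>> {"method": "move_arm", "body": {
  "deltas": [
    [-0.003, -0.001, 0.01, 0, 70],
    [-0.003, -0.001, 0.015, 0, 70],
    [-0.003, -0.001, 0.02, 0, 70],
    [-0.003, -0.001, 0.022, 0, 70],
    [-0.003, -0.001, 0.024, 0, 70],
    [-0.003, -0.001, 0.026, 0, 70],
    [-0.003, -0.001, 0.028, 0, 70],
    [-0.003, -0.001, 0.028, 0, 70]
  ]
}}

```text
t: 3.63
tcp_pos: [0.6387, 0.2295, 0.0169]
tool_rot: [0.973, 0.229, -0.0, -0.0]
force: [0.1, -0.7, 0.1]
finger_gap: 0.701
```

```bash
python3 - <<'E'
from h import *
to(.639,.2298,.014)
p,d=manip.snapshot("scene")
a=cv2.resize(p[310:380,310:400,::-1],(720,560),interpolation=cv2.INTER_CUBIC)
cv2.imwrite("pics/s2.png",a)
E
```

```text
t 3.63 tcp [0.6387 0.2295 0.0169] F [ 0.1 -0.7  0.1] gap 0.701 yawx 26.51 zaxis [-2.e-04 -0.e+00 -1.e+00]
delta [ 0.0009 -0.0003  0.0073]
```

View pics/s2.png

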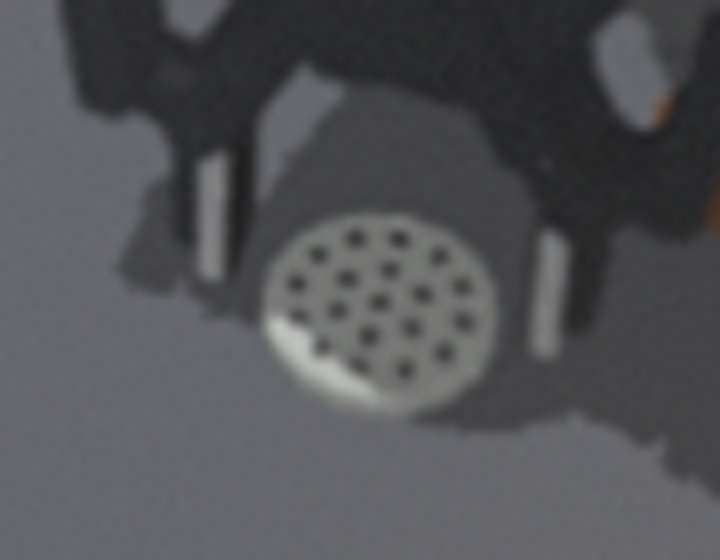

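>>> {"method": "move_arm", "body": {
  "deltas": [
    [0.001, 0, 0.0, 0, 60],
    [0.001, 0, 0.0, 0, 60],
    [0.001, 0, 0.005, 0, 60],
    [0.001, 0, 0.0075, 0, 60],
    [0.001, 0, 0.01, 0, 60],
    [0.001, 0, 0.0125, 0, 60],
    [0.001, 0, 0.015, 0, 60],
    [0.001, 0, 0.015, 0, 60]
  ]
}}

```text
t: 4.35
tcp_pos: [0.6389, 0.2297, 0.0108]
tool_rot: [0.973, 0.229, -0.0, -0.0]
force: [0.1, 1.2, -0.1]
finger_gap: 0.597
```

```bash
python3 - <<'E'
from h import *
to(.639,.2298,.014)
p,d=manip.snapshot("scene")
a=cv2.resize(p[310:380,310:400,::-1],(720,560),interpolation=cv2.INTER_CUBIC)
cv2.imwrite("pics/s3.png",a)
E
```

```text
t 4.35 tcp [0.6389 0.2297 0.0108] F [ 0.1  1.2 -0.1] gap 0.597 yawx 26.52 zaxis [-5.e-04 -1.e-04 -1.e+00]
delta [ 0.0004 -0.0002 -0.008 ]
```

View pics/s3.png

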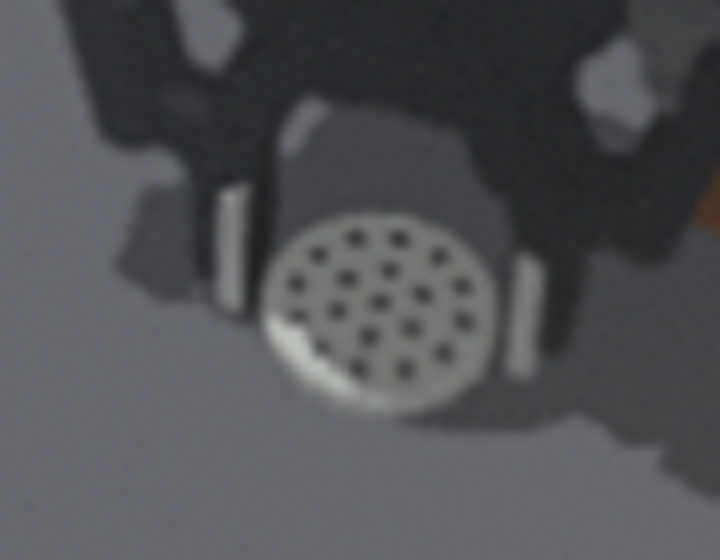

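>>> {"method": "move_arm", "body": {
  "deltas": [
    [0, 0, 0.002, 0, 60],
    [0, 0, 0.004, 0, 60],
    [0, 0, 0.006, 0, 60],
    [0, 0, 0.006, 0, 60],
    [0, 0, 0.006, 0, 50],
    [0, 0, 0.006, 0, 40],
    [0, 0, 0.006, 0, 40],
    [0, 0, 0.006, 0, 40]
  ],
  "force": 30
}}

```text
t: 5.07
tcp_pos: [0.6394, 0.2298, 0.009]
tool_rot: [0.973, 0.229, 0.0, -0.0]
force: [0.4, 0.3, 2.1]
finger_gap: 0.543
```

```bash
python3 - <<'E'
from h import *
to(.639,.2298,.014)
p,d=manip.snapshot("scene")
a=cv2.resize(p[310:380,310:400,::-1],(720,560),interpolation=cv2.INTER_CUBIC)
cv2.imwrite("pics/s4.png",a)
E
```

```text
t 5.07 tcp [0.6394 0.2298 0.009 ] F [0.4 0.3 2.1] gap 0.543 yawx 26.52 zaxis [ 6.e-04  2.e-04 -1.e+00]
delta [-0.0008 -0.0004 -0.0125]
```

View pics/s4.png

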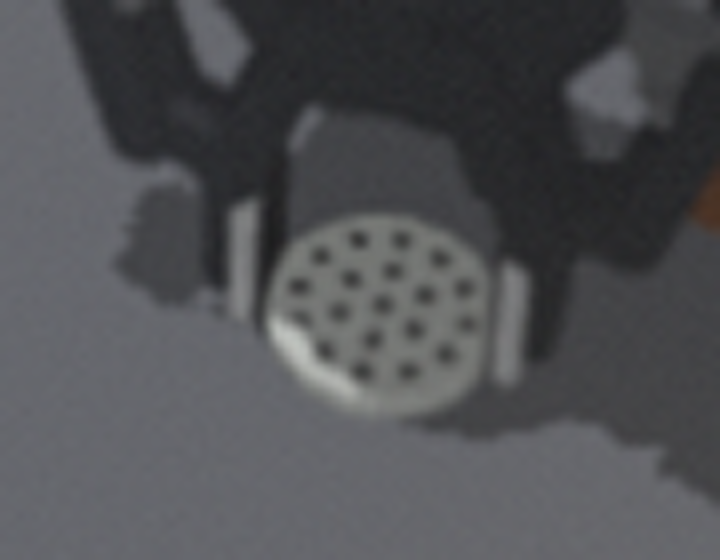

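Gripped at gap 0.543, tips just about at bench. Lifting.

>>> {"method": "move_arm", "body": {
  "deltas": [
    [0, 0, -0.01, 0, 40],
    [0, 0, -0.05, 0, 40],
    [0, 0, -0.1, 0, 40],
    [0, 0, -0.15, 0, 40],
    [0, 0, -0.2, 0, 40],
    [0, 0, -0.24, 0, 40],
    [0, 0, -0.24, 0, 40],
    [0, 0, -0.24, 0, 40]
  ]
}}

```text
t: 5.78
tcp_pos: [0.6395, 0.2298, 0.1055]
tool_rot: [0.973, 0.229, 0.001, 0.0]
force: [0.1, -0.2, -0.4]
finger_gap: 0.539
```

```bash
python3 - <<'E'
from h import *
to(.5277,-.0417,.1)
E
```

```text
t 5.78 tcp [0.6395 0.2298 0.1055] F [ 0.1 -0.2 -0.4] gap 0.539 yawx 26.52 zaxis [ 1.7e-03  3.0e-04 -1.0e+00]
delta [-0.5531  0.4825  0.013 ]
```

>>> {"method": "move_arm", "body": {
  "deltas": [
    [-0.03, 0.026, 0, 0, 40],
    [-0.1, 0.087, 0, 0, 40],
    [-0.17, 0.148, 0, 0, 40],
    [-0.24, 0.209, 0, 0, 40],
    [-0.31, 0.27, 0, 0, 40],
    [-0.38, 0.33, 0, 0, 40],
    [-0.44, 0.384, 0, 0, 40],
    [-0.48, 0.42, 0, 0, 40]
  ]
}}

```text
t: 6.45
tcp_pos: [0.5395, -0.0085, 0.1031]
tool_rot: [0.974, 0.229, -0.002, -0.001]
force: [0.8, -0.5, -0.6]
finger_gap: 0.542
```

>>> {"method": "move_arm", "body": {
  "deltas": [
    [-0.05, 0.043, 0, 0, 40],
    [-0.065, 0.056, 0, 0, 40],
    [-0.073, 0.063, 0, 0, 40],
    [-0.073, 0.063, 0, 0, 40],
    [-0.073, 0.063, 0.03, 0, 40],
    [-0.073, 0.063, 0.06, 0, 40],
    [-0.073, 0.063, 0.06, 0, 40],
    [-0.073, 0.063, 0.06, 0, 40]
  ]
}}

```text
t: 7.12
tcp_pos: [0.5272, -0.0406, 0.08]
tool_rot: [0.973, 0.23, -0.001, -0.001]
force: [-0.4, -0.6, -0.2]
finger_gap: 0.544
```

```bash
python3 - <<'E'
from h import *
to(.5277,-.0417,.046)
p,d=manip.snapshot("scene"); q,_=manip.snapshot("top")
a=cv2.resize(p[180:280,240:360,::-1],(720,600),interpolation=cv2.INTER_CUBIC)
cv2.imwrite("pics/s5.png",a); cv2.imwrite("pics/t5.png",cv2.resize(q[180:290,300:430,::-1],(650,550),interpolation=cv2.INTER_CUBIC))
E
```

```text
t 7.12 tcp [ 0.5272 -0.0406  0.08  ] F [-0.4 -0.6 -0.2] gap 0.544 yawx 26.6 zaxis [-1.8e-03  8.0e-04 -1.0e+00]
delta [0.     0.0031 0.0851]
```

View pics/s5.png

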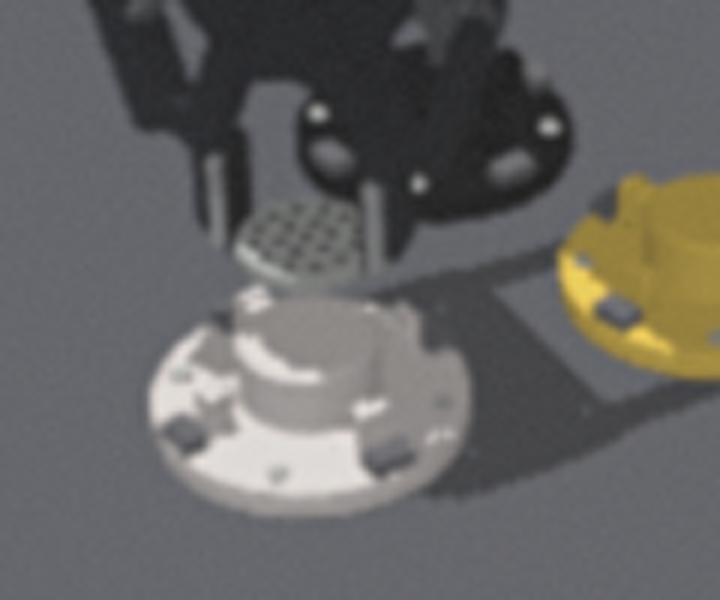

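View pics/t5.png

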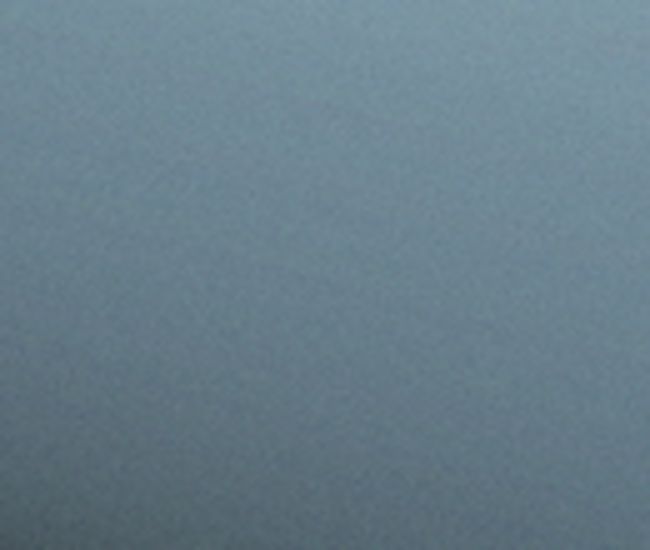

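Disc is held about level above the white pedestal in the scene view; the arm hides the top view. I'll descend to 8 mm above and check with an overlay.

>>> {"method": "move_arm", "body": {
  "deltas": [
    [0, 0.002, 0.02, 0, 40],
    [0, 0.002, 0.04, 0, 40],
    [0, 0.002, 0.055, 0, 40],
    [0, 0.002, 0.065, 0, 40],
    [0, 0.002, 0.065, 0, 40],
    [0, 0.002, 0.065, 0, 40],
    [0, 0.002, 0.065, 0, 40],
    [0, 0.002, 0.065, 0, 40]
  ]
}}

```text
t: 7.88
tcp_pos: [0.528, -0.0427, 0.0549]
tool_rot: [0.973, 0.229, 0.0, 0.0]
force: [0.2, 0.1, -0.3]
finger_gap: 0.54
```

```bash
cat >> h.py <<'E'
def ring(n,x,y,z,r):
    t=np.linspace(0,2*np.pi,90); return proj(n,np.c_[x+r*np.cos(t),y+r*np.sin(t),0*t+z])
def over(n,im,u0,v0,w,h,k,rings,name):
    a=cv2.resize(im[v0:v0+h,u0:u0+w,::-1],None,fx=k,fy=k,interpolation=cv2.INTER_CUBIC)
    b=a.copy()
    for r in rings: cv2.polylines(b,[np.round((r-[u0,v0]+.5)*k-.5).astype(int)],True,(0,0,255),1)
    cv2.imwrite(name,b)
E
python3 - <<'E'
from h import *
to(.5277,-.0417,.046)
p,d=manip.snapshot("scene"); np.save("pics/p6.npy",p)
x,y,z=manip.sense()["tcp_pos"]
H=(.5277,-.0417)
over("scene",p,255,200,80,70,9,[ring("scene",x,y,z-.003,.024),ring("scene",*H,.036,.0235),ring("scene",*H,.012,.056)],"pics/s6.png")
E
```

```text
t 7.88 tcp [ 0.528  -0.0427  0.0549] F [ 0.2  0.1 -0.3] gap 0.54 yawx 26.51 zaxis [ 5.e-04 -1.e-04 -1.e+00]
delta [ 0.0006 -0.0026  0.0223]
```

View pics/s6.png

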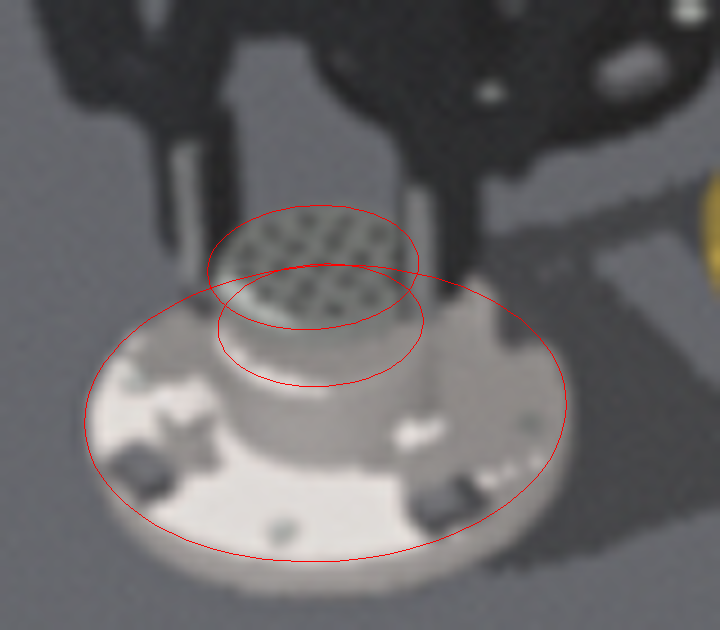

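Flange and disc both sit about 0.7 px right of prediction, which is the shared camera bias, so the disc is on target. Descending the rest with a small y fix.

>>> {"method": "move_arm", "body": {
  "deltas": [
    [0.0006, -0.0024, 0.005, 0, 40],
    [0.0006, -0.0024, 0.01, 0, 40],
    [0.0006, -0.0024, 0.015, 0, 40],
    [0.0006, -0.0024, 0.018, 0, 40],
    [0.0006, -0.0024, 0.021, 0, 40],
    [0.0006, -0.0024, 0.0225, 0, 40],
    [0.0006, -0.0024, 0.0225, 0, 40],
    [0.0006, -0.0024, 0.0225, 0, 40]
  ]
}}

```text
t: 8.6
tcp_pos: [0.5276, -0.0417, 0.0456]
tool_rot: [0.973, 0.229, -0.0, -0.0]
force: [0.0, -0.3, -0.7]
finger_gap: 0.538
```

```bash
python3 - <<'E'
from h import *
to(.5277,-.0417,.045)
E
```

```text
t 8.6 tcp [ 0.5276 -0.0417  0.0456] F [ 0.  -0.3 -0.7] gap 0.538 yawx 26.52 zaxis [-1.e-04  0.e+00 -1.e+00]
delta [0.0003 0.0003 0.0016]
```

>>> {"method": "move_arm", "body": {
  "deltas": [
    [0, 0, 0.0015, 0, 40],
    [0, 0, 0.0015, 0, 40],
    [0, 0, 0.0015, 0, 54],
    [0, 0, 0.0015, 0, 58],
    [0, 0, 0.0015, 0, 66],
    [0, 0, 0.0015, 0, 70],
    [0, 0, -0.02, 0, 70],
    [0, 0, -0.06, 0, 70]
  ]
}}

```text
t: 9.27
tcp_pos: [0.5264, -0.0414, 0.069]
tool_rot: [0.973, 0.229, -0.002, -0.001]
force: [-1.1, -0.4, 0.0]
finger_gap: 0.699
```

>>> {"method": "move_arm", "body": {
  "deltas": [
    [-0.03, -0.03, -0.06, 0, 70],
    [-0.1, -0.1, -0.1, 0, 70],
    [-0.17, -0.17, -0.12, 0, 70],
    [-0.24, -0.24, -0.12, 0, 65],
    [-0.3, -0.3, -0.12, 0, 60],
    [-0.34, -0.34, -0.12, 0, 55],
    [-0.34, -0.36, -0.12, 0, 55],
    [-0.34, -0.36, -0.12, 0, 55]
  ]
}}

```text
t: 9.93
tcp_pos: [0.3402, 0.0274, 0.1183]
tool_rot: [0.973, 0.23, -0.0, -0.0]
force: [0.3, 0.1, 0.4]
finger_gap: 0.551
```

```bash
python3 - <<'E'
from h import *
to(.4413,.2228,.03)
p,d=manip.snapshot("scene"); q,_=manip.snapshot("top")
H=(.5277,-.0417)
over("scene",p,255,200,80,70,8,[],"pics/s7.png")
over("top",q,325,195,80,80,7,[ring("top",*H,.042,.024),ring("top",*H,.012,.056)],"pics/t7.png")
E
```

```text
t 9.93 tcp [0.3402 0.0274 0.1183] F [0.3 0.1 0.4] gap 0.551 yawx 26.56 zaxis [-8.e-04  3.e-04 -1.e+00]
delta [ 0.4446 -0.3238  0.2206]
```

View pics/s7.png

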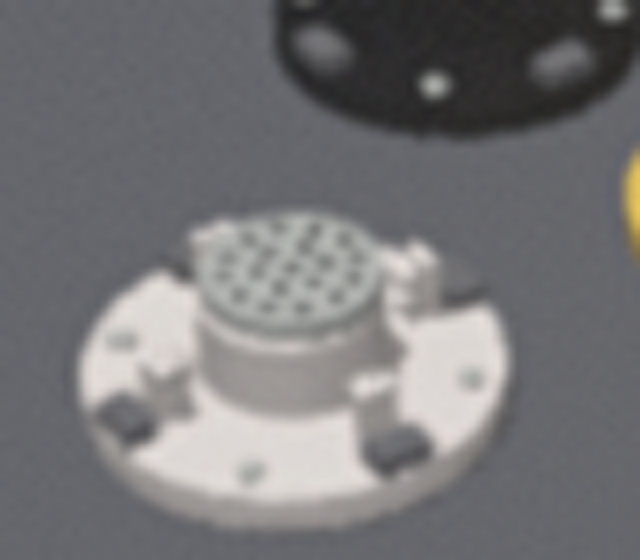

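View pics/t7.png

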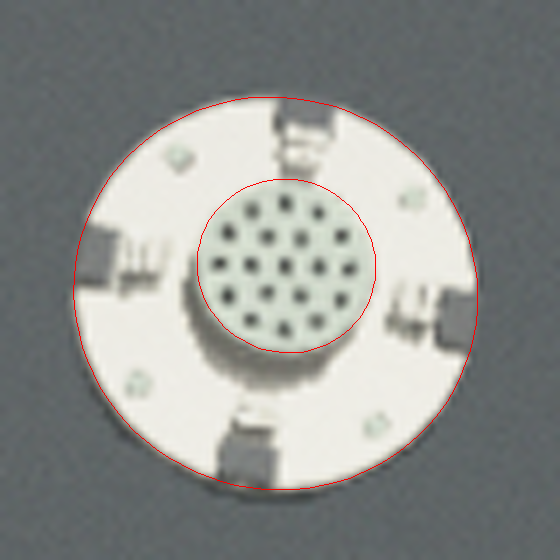

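Support disc lies flat and centred (ring overlay fits within about 0.5 mm). On to the filter disc.

>>> {"method": "move_arm", "body": {
  "deltas": [
    [0.05, -0.035, 0, 0, 55],
    [0.13, -0.095, 0, 0, 55],
    [0.21, -0.153, 0, 0, 55],
    [0.29, -0.21, 0.03, 0, 55],
    [0.36, -0.262, 0.06, 0, 55],
    [0.42, -0.306, 0.1, 0, 55],
    [0.445, -0.324, 0.13, 0, 55],
    [0.445, -0.324, 0.16, 0, 55]
  ]
}}

```text
t: 10.7
tcp_pos: [0.4486, 0.2254, 0.053]
tool_rot: [0.973, 0.231, 0.004, -0.0]
force: [0.3, 0.0, 0.3]
finger_gap: 0.553
```

>>> {"method": "move_arm", "body": {
  "deltas": [
    [0, 0, 0.02, 0, 55],
    [0, 0, 0.04, 0, 55],
    [0, 0, 0.055, 0, 55],
    [0, 0, 0.06, 0, 55],
    [0, 0, 0.06, 0, 55],
    [0, 0, 0.06, 0, 55],
    [0, 0, 0.06, 0, 55],
    [0, 0, 0.06, 0, 55]
  ]
}}

```text
t: 11.37
tcp_pos: [0.4434, 0.2218, 0.0303]
tool_rot: [0.973, 0.229, 0.001, -0.0]
force: [-0.3, 0.5, -0.0]
finger_gap: 0.549
```

```bash
python3 - <<'E'
from h import *
to(.4413,.2228,.0105)
p,d=manip.snapshot("scene")
over("scene",p,380,245,80,70,9,[],"pics/s8.png")
E
```

```text
t 11.37 tcp [0.4434 0.2218 0.0303] F [-0.3  0.5 -0. ] gap 0.549 yawx 26.49 zaxis [ 1.1e-03  3.0e-04 -1.0e+00]
delta [-0.0036 -0.0045  0.0494]
```

View pics/s8.png

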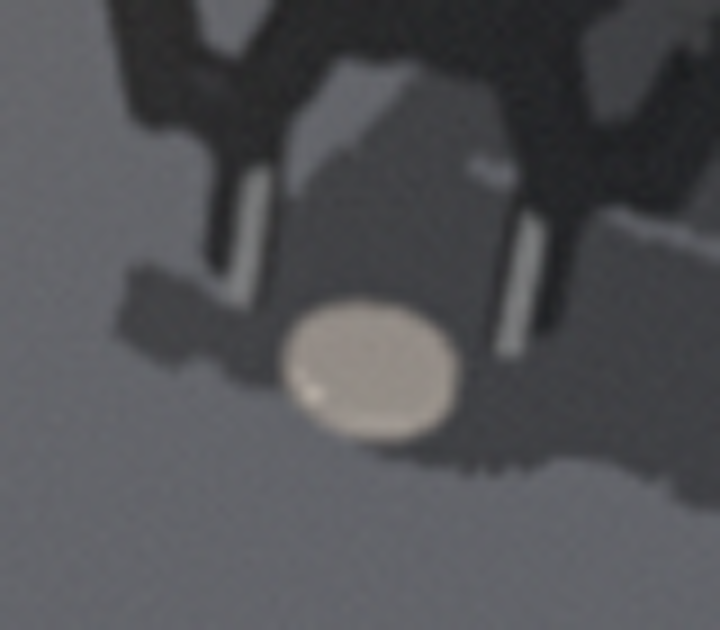

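Filter disc (crop 370,370) sits between the open pads. Descending to 2 mm above grip height.

>>> {"method": "move_arm", "body": {
  "deltas": [
    [-0.003, -0.003, 0.01, 0, 55],
    [-0.003, -0.003, 0.02, 0, 55],
    [-0.003, -0.003, 0.03, 0, 55],
    [-0.003, -0.003, 0.035, 0, 55],
    [-0.003, -0.003, 0.04, 0, 52],
    [-0.003, -0.003, 0.043, 0, 48],
    [-0.003, -0.003, 0.045, 0, 48],
    [-0.003, -0.003, 0.045, 0, 48]
  ]
}}

```text
t: 12.08
tcp_pos: [0.4413, 0.2224, 0.0115]
tool_rot: [0.973, 0.229, -0.0, 0.0]
force: [0.4, -0.0, 0.3]
finger_gap: 0.479
```

```bash
python3 - <<'E'
from h import *
to(.4413,.2226,.0105)
E
```

```text
t 12.08 tcp [0.4413 0.2224 0.0115] F [ 0.4 -0.   0.3] gap 0.479 yawx 26.51 zaxis [-3.e-04 -1.e-04 -1.e+00]
delta [ 0.0001 -0.0005  0.0025]
```

>>> {"method": "move_arm", "body": {
  "deltas": [
    [0, 0, 0, 0, 42],
    [0, 0, 0, 0, 30],
    [0, 0, 0, 0, 25],
    [0, 0, 0, 0, 25],
    [0, 0, 0, 0, 25],
    [0, 0, 0, 0, 25],
    [0, 0, -0.01, 0, 25],
    [0, 0, -0.03, 0, 25]
  ],
  "force": 25
}}

```text
t: 12.75
tcp_pos: [0.4409, 0.2223, 0.0234]
tool_rot: [0.973, 0.229, -0.001, -0.0]
force: [0.7, 0.3, -0.8]
finger_gap: 0.396
```

>>> {"method": "move_arm", "body": {
  "deltas": [
    [0, 0, -0.03, 0, 25],
    [0, 0, -0.06, 0, 25],
    [0, 0, -0.1, 0, 25],
    [0, 0, -0.14, 0, 25],
    [0, 0, -0.18, 0, 25],
    [0, 0, -0.2, 0, 25],
    [0, 0, -0.2, 0, 25],
    [0, 0, -0.2, 0, 25]
  ]
}}

```text
t: 13.42
tcp_pos: [0.4415, 0.2225, 0.1041]
tool_rot: [0.973, 0.229, 0.001, -0.0]
force: [-0.5, -0.9, -1.1]
finger_gap: 0.399
```

```bash
python3 - <<'E'
from h import *
to(.5277,-.0417,.08)
p,d=manip.snapshot("scene")
over("scene",p,380,200,80,70,9,[],"pics/s9.png")
E
```

```text
t 13.42 tcp [0.4415 0.2225 0.1041] F [-0.5 -0.9 -1.1] gap 0.399 yawx 26.52 zaxis [ 1.e-03  3.e-04 -1.e+00]
delta [-0.1022  0.6872  0.0603]
```

View pics/s9.png

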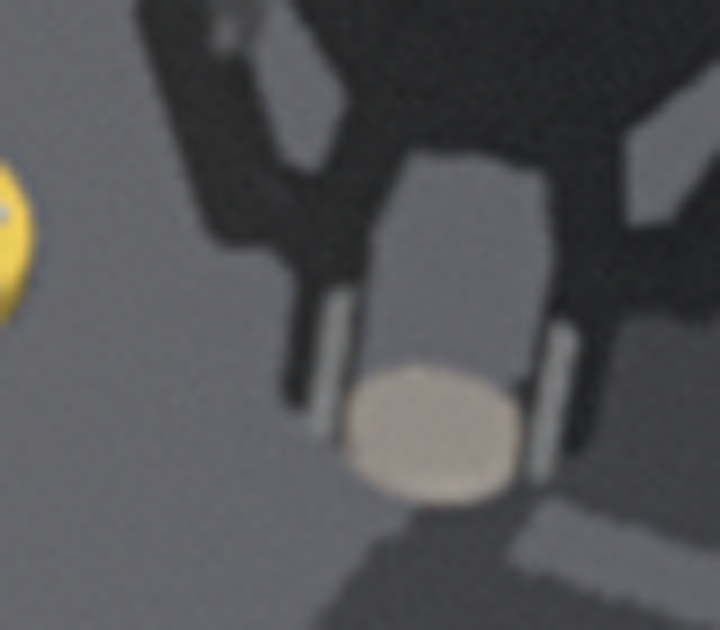

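>>> {"method": "move_arm", "body": {
  "deltas": [
    [-0.004, 0.03, 0, 0, 25],
    [-0.015, 0.1, 0, 0, 25],
    [-0.029, 0.195, 0, 0, 25],
    [-0.043, 0.29, 0, 0, 25],
    [-0.057, 0.385, 0, 0, 25],
    [-0.072, 0.48, 0, 0, 25],
    [-0.083, 0.56, 0, 0, 25],
    [-0.093, 0.62, 0, 0, 25]
  ]
}}

```text
t: 14.13
tcp_pos: [0.5194, -0.0189, 0.1025]
tool_rot: [0.974, 0.228, -0.0, -0.0]
force: [-0.3, 0.6, -0.0]
finger_gap: 0.396
```

>>> {"method": "move_arm", "body": {
  "deltas": [
    [-0.007, 0.04, 0, 0, 25],
    [-0.01, 0.06, 0, 0, 25],
    [-0.01, 0.067, 0.02, 0, 25],
    [-0.01, 0.067, 0.06, 0, 25],
    [-0.01, 0.067, 0.08, 0, 25],
    [-0.01, 0.067, 0.095, 0, 25],
    [-0.01, 0.067, 0.1, 0, 25],
    [-0.01, 0.067, 0.1, 0, 25]
  ]
}}

```text
t: 14.8
tcp_pos: [0.5264, -0.0409, 0.0629]
tool_rot: [0.973, 0.23, -0.001, -0.001]
force: [0.6, -0.4, 1.2]
finger_gap: 0.4
```

```bash
python3 - <<'E'
from h import *
to(.5277,-.0417,.0537)
E
```

```text
t 14.8 tcp [ 0.5264 -0.0409  0.0629] F [ 0.6 -0.4  1.2] gap 0.4 yawx 26.58 zaxis [-2.e-03  7.e-04 -1.e+00]
delta [0.0019 0.0033 0.023 ]
```

>>> {"method": "move_arm", "body": {
  "deltas": [
    [0, 0, 0.005, 0, 25],
    [0, 0, 0.01, 0, 25],
    [0, 0, 0.015, 0, 25],
    [0, 0, 0.019, 0, 25],
    [0, 0, 0.021, 0, 25],
    [0, 0, 0.021, 0, 25],
    [0, 0, 0.021, 0, 25],
    [0, 0, 0.021, 0, 25]
  ]
}}

```text
t: 15.47
tcp_pos: [0.5273, -0.0419, 0.0554]
tool_rot: [0.973, 0.229, 0.0, 0.0]
force: [1.2, 0.9, -0.5]
finger_gap: 0.395
```

```bash
python3 - <<'E'
from h import *
to(.5277,-.0417,.0537)
p,d=manip.snapshot("scene")
H=(.5277,-.0417)
over("scene",p,255,190,80,70,9,[],"pics/s10.png")
E
```

```text
t 15.47 tcp [ 0.5273 -0.0419  0.0554] F [ 1.2  0.9 -0.5] gap 0.395 yawx 26.51 zaxis [ 2.e-04 -0.e+00 -1.e+00]
delta [0.0011 0.     0.0043]
```

View pics/s10.png

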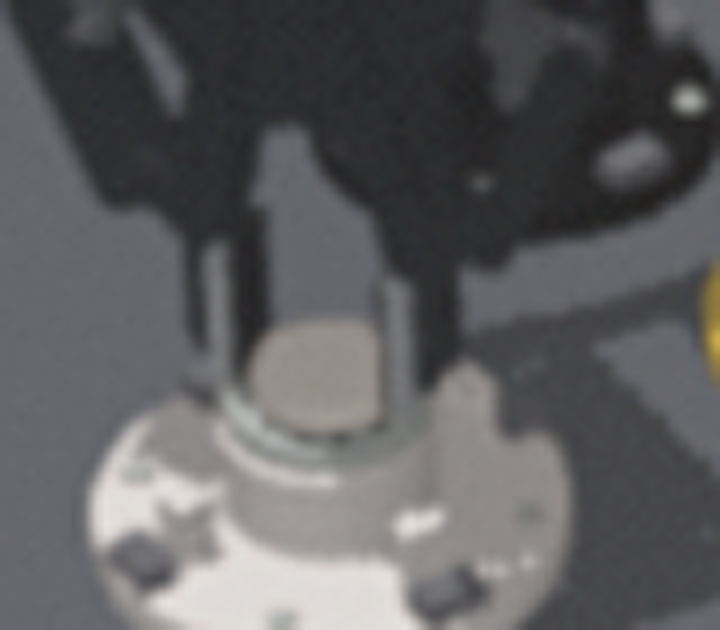

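Filter is centred about 1.5 mm above the steel disc. Lower, release, lift.

>>> {"method": "move_arm", "body": {
  "deltas": [
    [0.001, 0, 0.002, 0, 25],
    [0.001, 0, 0.0035, 0, 25],
    [0.001, 0, 0.0035, 0, 25],
    [0.001, 0, 0.0035, 0, 40],
    [0.001, 0, 0.0035, 0, 44],
    [0.001, 0, 0.0035, 0, 50],
    [0.001, 0, 0.0035, 0, 55],
    [0.001, 0, -0.02, 0, 55]
  ]
}}

```text
t: 16.18
tcp_pos: [0.5264, -0.0414, 0.0623]
tool_rot: [0.973, 0.229, -0.001, -0.001]
force: [-0.4, 0.2, -0.2]
finger_gap: 0.548
```

>>> {"method": "move_arm", "body": {
  "deltas": [
    [0, 0, -0.04, 0, 55],
    [0, 0, -0.11, 0, 55],
    [0, 0.03, -0.19, 0, 55],
    [0, 0.08, -0.22, 0, 55],
    [0, 0.16, -0.25, 0, 55],
    [0, 0.25, -0.25, 0, 55],
    [0, 0.34, -0.25, 0, 55],
    [0, 0.42, -0.25, 0, 55]
  ]
}}

```text
t: 16.85
tcp_pos: [0.6035, -0.194, 0.1649]
tool_rot: [0.973, 0.229, 0.001, 0.001]
force: [0.4, -0.5, -0.5]
finger_gap: 0.549
```

```bash
python3 - <<'E'
from h import *
to(.5299,-.2885,.12)
p,d=manip.snapshot("scene"); q,_=manip.snapshot("top")
H=(.5277,-.0417); C=(.5299,-.2886)
over("scene",p,255,200,80,70,8,[],"pics/s11.png")
over("top",q,325,195,80,80,7,[ring("top",*H,.048,.018),ring("top",*H,.012,.056)],"pics/t11.png")
E
```

```text
t 16.85 tcp [ 0.6035 -0.194   0.1649] F [ 0.4 -0.5 -0.5] gap 0.549 yawx 26.51 zaxis [ 0.002  -0.0012 -1.    ]
delta [-0.2703  0.1291  0.1121]
```

View pics/s11.png

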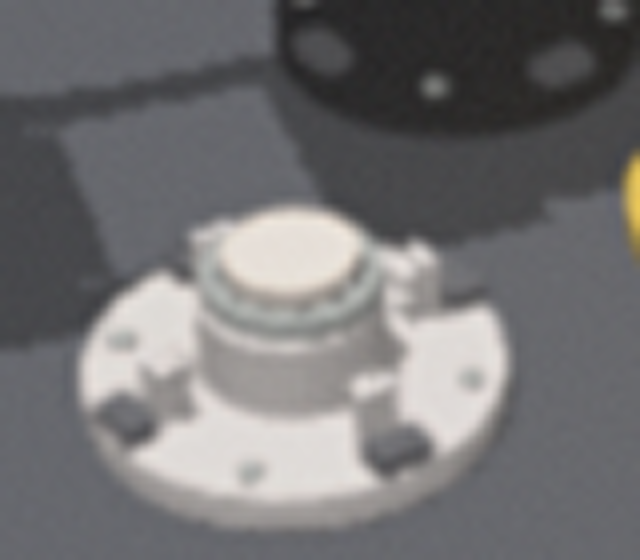

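View pics/t11.png

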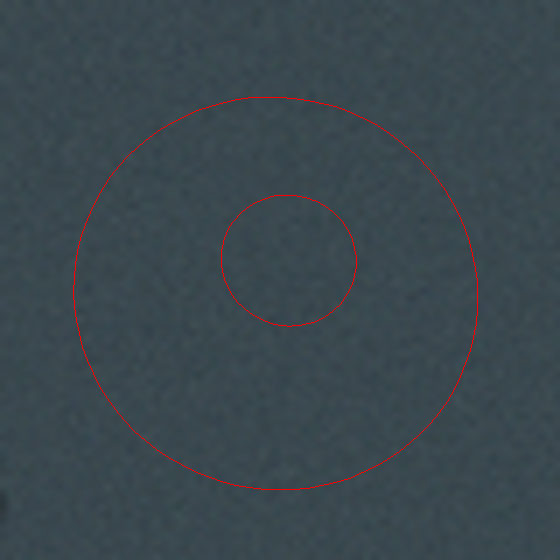

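Both discs are stacked and centred in the scene view. On to the cover.

>>> {"method": "move_arm", "body": {
  "deltas": [
    [-0.05, 0.025, 0.01, 0, 55],
    [-0.12, 0.058, 0.04, 0, 55],
    [-0.19, 0.09, 0.07, 0, 55],
    [-0.24, 0.115, 0.1, 0, 55],
    [-0.265, 0.127, 0.11, 0, 55],
    [-0.27, 0.128, 0.11, 0, 55],
    [-0.27, 0.128, 0.11, 0, 55],
    [-0.27, 0.128, 0.11, 0, 55]
  ]
}}

```text
t: 17.62
tcp_pos: [0.5297, -0.2853, 0.1202]
tool_rot: [0.973, 0.23, 0.001, 0.0]
force: [-0.9, -0.4, 0.4]
finger_gap: 0.551
```

```bash
python3 - <<'E'
from h import *
to(.5299,-.2885,.07)
p,d=manip.snapshot("scene"); q,_=manip.snapshot("top")
H=(.5277,-.0417)
over("scene",p,180,140,80,75,8,[],"pics/s12.png")
over("top",q,325,195,80,80,7,[ring("top",*H,.048,.018),ring("top",*H,.012,.056)],"pics/t12.png")
E
```

```text
t 17.62 tcp [ 0.5297 -0.2853  0.1202] F [-0.9 -0.4  0.4] gap 0.551 yawx 26.55 zaxis [ 1.3e-03 -3.0e-04 -1.0e+00]
delta [-0.0033  0.0073  0.1254]
```

View pics/s12.png

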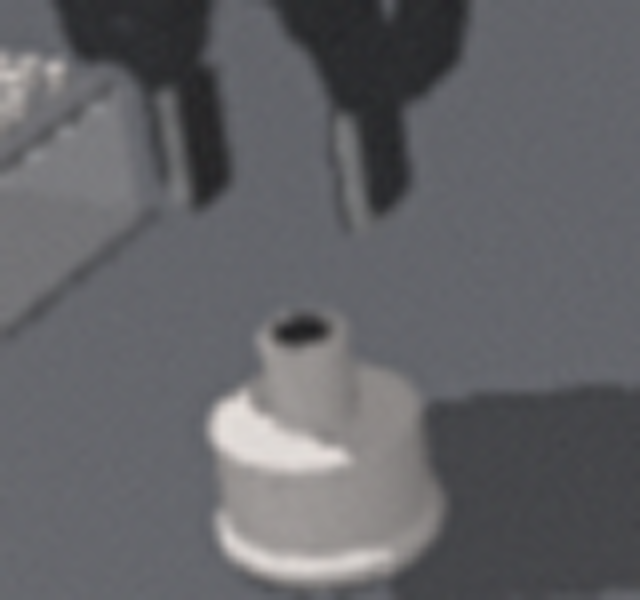

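View pics/t12.png

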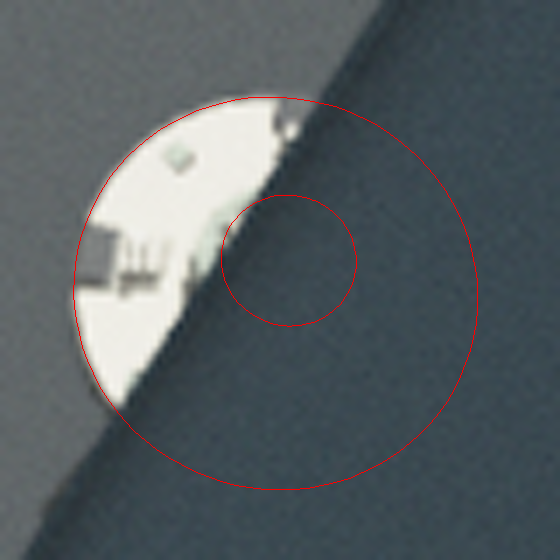

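>>> {"method": "move_arm", "body": {
  "deltas": [
    [-0.002, 0.005, 0.03, 0, 55],
    [-0.003, 0.006, 0.06, 0, 55],
    [-0.003, 0.006, 0.09, 0, 55],
    [-0.003, 0.006, 0.11, 0, 55],
    [-0.003, 0.006, 0.125, 0, 55],
    [-0.003, 0.006, 0.135, 0, 55],
    [-0.003, 0.006, 0.135, 0, 55],
    [-0.003, 0.006, 0.135, 0, 55]
  ]
}}

```text
t: 18.38
tcp_pos: [0.5288, -0.2887, 0.065]
tool_rot: [0.973, 0.229, -0.0, -0.0]
force: [0.6, -0.1, 0.6]
finger_gap: 0.547
```

```bash
python3 - <<'E'
from h import *
to(.5299,-.2886,.056)
p,d=manip.snapshot("scene")
over("scene",p,180,140,80,75,8,[],"pics/s13.png")
E
```

```text
t 18.38 tcp [ 0.5288 -0.2887  0.065 ] F [ 0.6 -0.1  0.6] gap 0.547 yawx 26.51 zaxis [-3.e-04  3.e-04 -1.e+00]
delta [0.0027 0.001  0.0225]
```

View pics/s13.png

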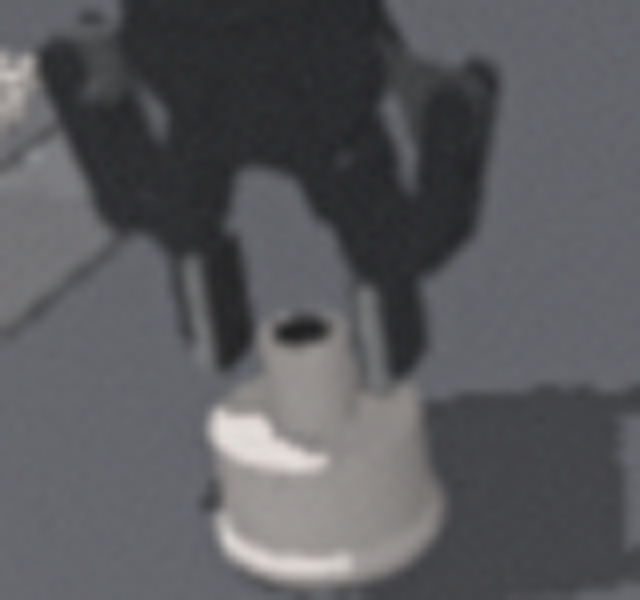

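Fingers straddle the spout. Down 9 mm and grip.

>>> {"method": "move_arm", "body": {
  "deltas": [
    [0.0025, 0.0008, 0.01, 0, 50],
    [0.0025, 0.0008, 0.018, 0, 45],
    [0.0025, 0.0008, 0.0215, 0, 40],
    [0.0025, 0.0008, 0.0215, 0, 36],
    [0.0025, 0.0008, 0.0215, 0, 33],
    [0.0025, 0.0008, 0.0215, 0, 10],
    [0.0025, 0.0008, 0.0215, 0, 10],
    [0.0025, 0.0008, 0.0215, 0, 10]
  ],
  "force": 80
}}

```text
t: 19.1
tcp_pos: [0.5299, -0.2887, 0.057]
tool_rot: [0.973, 0.229, 0.0, 0.0]
force: [-0.1, 0.6, 1.9]
finger_gap: 0.276
```

```bash
python3 - <<'E'
from h import *
to(.5299,-.2886,.056)
E
```

```text
t 19.1 tcp [ 0.5299 -0.2887  0.057 ] F [-0.1  0.6  1.9] gap 0.276 yawx 26.51 zaxis [ 3.e-04 -3.e-04 -1.e+00]
delta [-0.     -0.0002  0.0025]
```

>>> {"method": "move_arm", "body": {
  "deltas": [
    [0, 0, -0.01, 0, 10],
    [0, 0, -0.05, 0, 10],
    [0, 0, -0.1, 0, 10],
    [0, 0, -0.15, 0, 10],
    [0, 0, -0.2, 0, 10],
    [0, 0, -0.22, 0, 10],
    [0, 0, -0.22, 0, 10],
    [0, 0, -0.22, 0, 10]
  ],
  "force": 100
}}

```text
t: 19.77
tcp_pos: [0.5297, -0.2884, 0.1447]
tool_rot: [0.973, 0.229, 0.0, 0.0]
force: [-0.0, -0.1, -1.4]
finger_gap: 0.269
```

```bash
python3 - <<'E'
from h import *
to(.5277,-.0417,.14)
p,d=manip.snapshot("scene")
over("scene",p,180,90,90,85,7,[],"pics/s14.png")
E
```

```text
t 19.77 tcp [ 0.5297 -0.2884  0.1447] F [-0.  -0.1 -1.4] gap 0.269 yawx 26.52 zaxis [ 2.e-04 -1.e-04 -1.e+00]
delta [ 0.2709 -0.5542  0.0116]
```

View pics/s14.png

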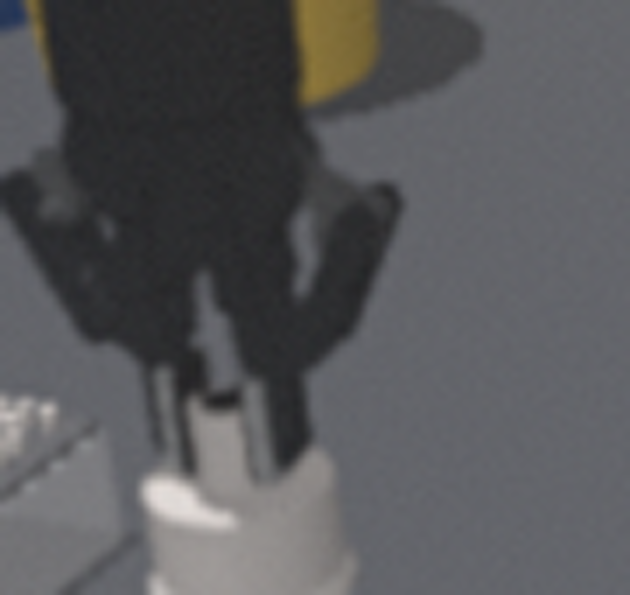

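Cover is held upright. Carrying it over the holder.

>>> {"method": "move_arm", "body": {
  "deltas": [
    [0.015, -0.03, 0, 0, 10],
    [0.05, -0.102, 0, 0, 10],
    [0.09, -0.184, 0, 0, 10],
    [0.13, -0.266, 0, 0, 10],
    [0.17, -0.348, 0, 0, 10],
    [0.205, -0.42, 0, 0, 10],
    [0.235, -0.48, 0, 0, 10],
    [0.255, -0.52, 0, 0, 10]
  ]
}}

```text
t: 20.48
tcp_pos: [0.526, -0.0528, 0.1434]
tool_rot: [0.973, 0.23, -0.002, -0.002]
force: [0.7, 0.1, -1.1]
finger_gap: 0.272
```

>>> {"method": "move_arm", "body": {
  "deltas": [
    [0.01, -0.022, 0, 0, 10],
    [0.015, -0.032, 0, 0, 10],
    [0.016, -0.034, 0, 0, 10],
    [0.016, -0.034, 0, 0, 10],
    [0.016, -0.034, 0.02, 0, 10],
    [0.016, -0.034, 0.03, 0, 10],
    [0.016, -0.034, 0.03, 0, 10],
    [0.016, -0.034, 0.03, 0, 10]
  ]
}}

```text
t: 21.15
tcp_pos: [0.5275, -0.0425, 0.1321]
tool_rot: [0.973, 0.229, -0.001, -0.0]
force: [0.2, -0.6, -0.7]
finger_gap: 0.274
```

```bash
python3 - <<'E'
from h import *
to(.5277,-.0417,.12)
p,d=manip.snapshot("scene")
H=(.5277,-.0417);x,y,z=manip.sense()["tcp_pos"]; r=z-.0568
over("scene",p,245,155,90,120,5,[ring("scene",x,y,r,.031),ring("scene",x,y,r+.006,.034),ring("scene",x,y,r+.042,.031),ring("scene",*H,.012,.056)],"pics/s15.png")
E
```

```text
t 21.15 tcp [ 0.5275 -0.0425  0.1321] F [ 0.2 -0.6 -0.7] gap 0.274 yawx 26.44 zaxis [-1.3e-03  3.0e-04 -1.0e+00]
delta [ 0.0013 -0.0016  0.0301]
```

View pics/s15.png

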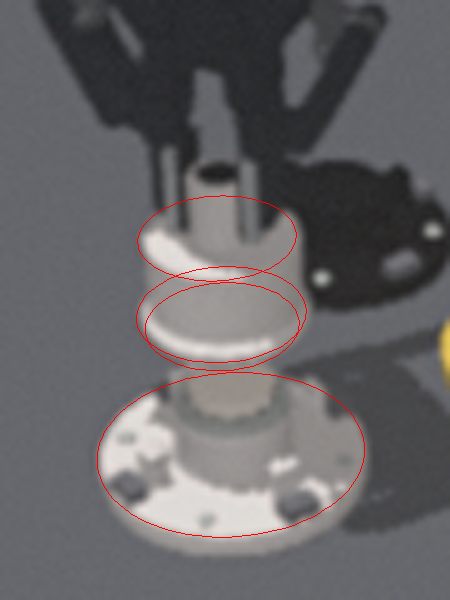

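>>> {"method": "move_arm", "body": {
  "deltas": [
    [0.0006, -0.001, 0.015, 0, 10],
    [0.0006, -0.001, 0.03, 0, 10],
    [0.0006, -0.001, 0.045, 0, 10],
    [0.0006, -0.001, 0.06, 0, 10],
    [0.0006, -0.001, 0.075, 0, 10],
    [0.0006, -0.001, 0.085, 0, 10],
    [0.0006, -0.001, 0.085, 0, 10],
    [0.0006, -0.001, 0.085, 0, 10]
  ],
  "force": 110
}}

```text
t: 21.87
tcp_pos: [0.5278, -0.0413, 0.0983]
tool_rot: [0.973, 0.229, -0.0, -0.0]
force: [0.9, -0.4, -1.6]
finger_gap: 0.269
```

```bash
python3 - <<'E'
from h import *
to(.5277,-.0417,.086)
p,d=manip.snapshot("scene")
H=(.5277,-.0417);x,y,z=manip.sense()["tcp_pos"]; r=z-.0568
over("scene",p,245,175,90,85,7,[],"pics/s16.png")
E
```

```text
t 21.87 tcp [ 0.5278 -0.0413  0.0983] F [ 0.9 -0.4 -1.6] gap 0.269 yawx 26.52 zaxis [-7.e-04  2.e-04 -1.e+00]
delta [-0.0006  0.0008  0.0308]
```

View pics/s16.png

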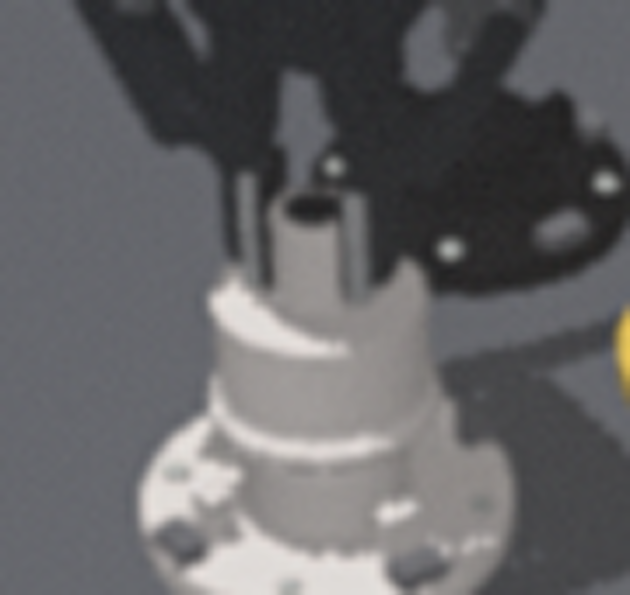

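>>> {"method": "move_arm", "body": {
  "deltas": [
    [-0.0004, 0.0006, 0.012, 0, 10],
    [-0.0004, 0.0006, 0.022, 0, 10],
    [-0.0004, 0.0006, 0.028, 0, 10],
    [-0.0004, 0.0006, 0.031, 0, 10],
    [-0.0004, 0.0006, 0.034, 0, 10],
    [-0.0004, 0.0006, 0.036, 0, 10],
    [-0.0004, 0.0006, 0.036, 0, 10],
    [-0.0004, 0.0006, 0.036, 0, 10]
  ]
}}

```text
t: 22.58
tcp_pos: [0.5281, -0.0417, 0.0846]
tool_rot: [0.973, 0.229, 0.0, 0.0]
force: [0.3, -0.5, 1.7]
finger_gap: 0.272
```

```bash
python3 - <<'E'
from h import *
to(.5277,-.0417,.0688)
E
```

```text
t 22.58 tcp [ 0.5281 -0.0417  0.0846] F [ 0.3 -0.5  1.7] gap 0.272 yawx 26.52 zaxis [ 5.e-04 -1.e-04 -1.e+00]
delta [-0.0008 -0.0004  0.0394]
```

Contact with the clips right where expected, with little side force. Pressing through.

>>> {"method": "move_arm", "body": {
  "deltas": [
    [0, 0, 0.004, 0, 10],
    [0, 0, 0.008, 0, 10],
    [0, 0, 0.012, 0, 10],
    [0, 0, 0.016, 0, 10],
    [0, 0, 0.02, 0, 10],
    [0, 0, 0.024, 0, 10],
    [0, 0, 0.027, 0, 10],
    [0, 0, 0.027, 0, 10]
  ]
}}

```text
t: 23.25
tcp_pos: [0.5283, -0.0419, 0.0737]
tool_rot: [0.973, 0.229, 0.001, 0.0]
force: [0.8, -0.3, -1.0]
finger_gap: 0.265
```

```bash
python3 - <<'E'
from h import *
to(.5277,-.0417,.0688)
E
```

```text
t 23.25 tcp [ 0.5283 -0.0419  0.0737] F [ 0.8 -0.3 -1. ] gap 0.265 yawx 26.52 zaxis [ 1.3e-03 -6.0e-04 -1.0e+00]
delta [-0.0012 -0.0012  0.0123]
```

>>> {"method": "move_arm", "body": {
  "deltas": [
    [-0.0005, 0, 0.004, 0, 10],
    [-0.0005, 0, 0.008, 0, 10],
    [-0.0005, 0, 0.011, 0, 10],
    [-0.0005, 0, 0.013, 0, 10],
    [-0.0005, 0, 0.015, 0, 10],
    [-0.0005, 0, 0.017, 0, 10],
    [-0.0005, 0, 0.017, 0, 10],
    [-0.0005, 0, 0.017, 0, 10]
  ]
}}

```text
t: 23.92
tcp_pos: [0.5283, -0.0418, 0.0689]
tool_rot: [0.973, 0.229, 0.001, 0.0]
force: [-2.9, 0.9, 17.0]
finger_gap: 0.272
```

```bash
python3 - <<'E'
from h import *
to(.5277,-.0417,.0688)
E
```

```text
t 23.92 tcp [ 0.5283 -0.0418  0.0689] F [-2.9  0.9 17. ] gap 0.272 yawx 26.52 zaxis [ 1.8e-03 -5.0e-04 -1.0e+00]
delta [-0.0011 -0.0009  0.0002]
```

Resistance came up at TCP 0.0689, exactly where the rim should land, with 17 N. Pressing slightly more and inspecting.

>>> {"method": "move_arm", "body": {
  "deltas": [
    [-0.0003, 0, 0.001, 0, 10],
    [-0.0003, 0, 0.002, 0, 10],
    [-0.0003, 0, 0.002, 0, 10],
    [-0.0003, 0, 0.002, 0, 10],
    [-0.0003, 0, 0.002, 0, 10],
    [-0.0003, 0, 0.002, 0, 10],
    [-0.0003, 0, 0.002, 0, 10],
    [-0.0003, 0, 0.002, 0, 10]
  ]
}}

```text
t: 24.58
tcp_pos: [0.5283, -0.0418, 0.0688]
tool_rot: [0.973, 0.229, 0.001, 0.001]
force: [-3.9, 1.1, 23.6]
finger_gap: 0.265
```

```bash
python3 - <<'E'
from h import *
to(.5277,-.0417,.0688)
p,d=manip.snapshot("scene")
H=(.5277,-.0417)
S=lambda z,r: ring("scene",*H,z,r)+[.8,0]
over("scene",p,245,175,90,85,7,[S(.054,.031),S(.018,.034),S(.012,.056)],"pics/s17.png")
over("scene",p,245,175,90,85,7,[],"pics/s17b.png")
E
```

```text
t 24.58 tcp [ 0.5283 -0.0418  0.0688] F [-3.9  1.1 23.6] gap 0.265 yawx 26.52 zaxis [ 2.4e-03 -5.0e-04 -1.0e+00]
delta [-0.0012 -0.0008  0.0001]
```

View pics/s17.png

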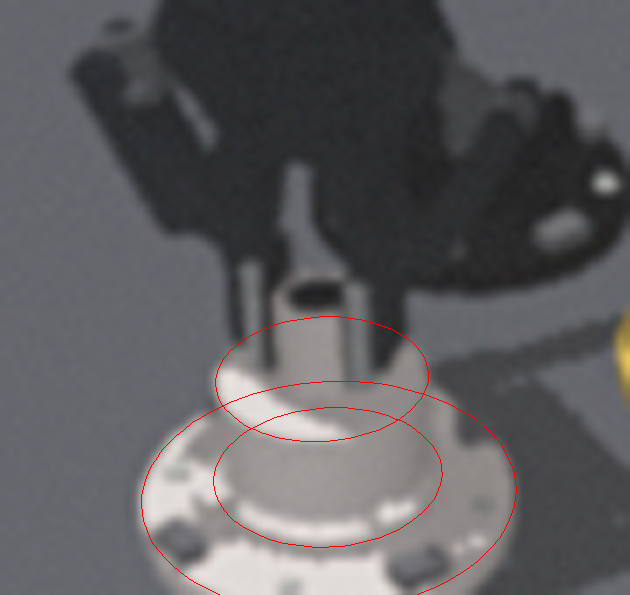

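View pics/s17b.png

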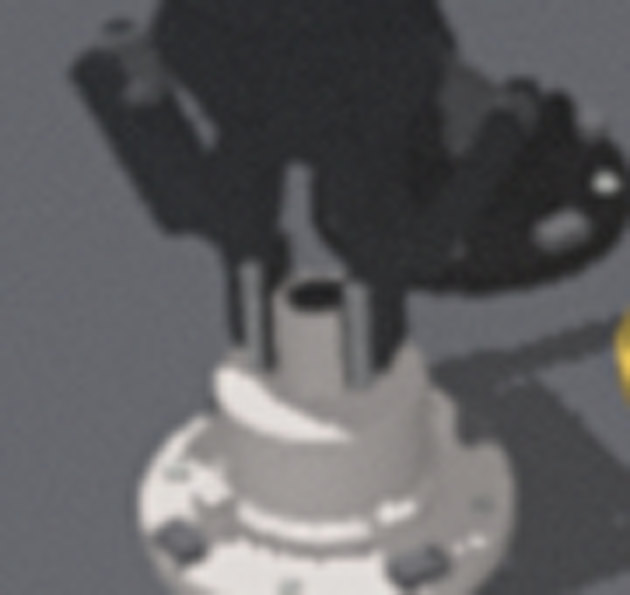

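```bash
python3 - <<'E'
from h import *
s=manip.sense(); print(s["t"],s["tcp_pos"],s["force"])
print(manip.sign_off())
E
```

```text
24.6333 [ 0.52821503 -0.04178292  0.06880877] [-3.17780693  1.13278186 22.6753806 ]
the job is handed in; nothing more can be done
None
```

The filter cartridge is assembled and handed in at 24.6 s. The gripper still holds the cover's spout and pushes it down with about 23 N.

- **Support disc:** it lies flat on the white holder's pedestal. The top camera overlay shows it centred to about 0.5 mm.
- **Filter disc:** it lies flat and centred on the support disc in the scene picture. I couldn't confirm this from the top camera, because the arm blocked that view.
- **Cover:** it went past the clips with little side force. It came to rest at a tool height of 68.8 mm, against 69.0 mm expected for the rim on the flange. It looks upright in the last picture, and the tool sits about 0.6 mm from the holder axis I measured.
- **Small disagreements:** the scene camera overlays sat about 0.7 px to one side for all parts alike. I took this as a calibration offset and went by the top camera positions. At the end there was also a side force of about 3 to 4 N while pressing.
- **Bystanders:** the bottle, cassette and scissors were never approached. I didn't take a final picture to check them.

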